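# Drain a slide carrier over its stain pot

### The job

Lift the slide carrier out of the open stain pot by its wire handle and stand it upright on the shallow tray. Then slide the pot by its side handle onto the other ring, the one under the drip hook, without lifting or tipping it off the board. Finally take the carrier by its two side frames and hang it by its wire handle in the dip of the hook, so that it hangs free above the pot; leave the bottles, the timer and the tally counter where they are.

Things in the scene. Friction and masses are not known exactly. Their poses are not given: they have to be found in the camera images.
- board: flat grey staining board, fixed, 150 x 244 mm and 8 mm thick, lying on the bench, with two printed blue rings (inner diameter 76 mm, outer 83 mm) whose centres are 140 mm apart. Origin: on the bench surface, midway between the ring centres; its y axis runs from one ring centre to the other (rings at y = +70 and -70 mm), its x axis points away from the robot
- drip_stand: fixed grey foot with steel rod and an arm with an open hook over one ring. Origin: on the board's top at that ring's centre. Post (8 mm) at x = +56 mm, foot x +46 to +100, y +-35 mm. The red 6 mm arm runs from the post towards -x at 215 mm height, dips to the seat at 211 mm between x = +7 and -7, and ends in an upturned round tip at x = -18 mm, top at 223 mm: the highest point
- hook_seat (a point): centre of the red 6 mm rod at the hook's seat, where a hung handle comes to rest (219 mm above the bench), straight above the ring's centre; same axes as the stand; the hook is open towards its -x
- drip_ring (a point): centre of the ring under the hook, on the board's top
- stain_pot: open round steel pot, 60 mm diameter (63 at the rim), 84 mm high, wall 3 mm, floor 4 mm, 0.4 kg, standing on the other ring. Origin: centre of the underside. A black straight handle sticks out level towards its own -x: 12 mm wide, 11 mm thick, centred 66 mm above the underside, 36 to 102 mm from the pot's axis
- pot_handle (a point): point in the middle of the handle's free length, 74 mm from the pot's axis and 66 mm above its underside, a good place to take it from above
- carrier: steel slide carrier, 0.1 kg, standing in the pot, only its handle above the rim. Origin: centre of underside. Footprint 30 (x) by 38 mm (y); side frames at y = +-18 mm (38 mm over outsides, 30 wide along x, 81 high); slides between them to 79 mm; handle: 6 mm wire arch in the plane x = 0, legs at y = +-16.5, top bar along y, centre line at 109 mm (opening 27 mm wide, 79 to 106 mm high)
- carrier_handle (a point): middle of the handle's top bar, 109 mm above the carrier's underside
- carrier_grip (a point): point on the carrier's axis, 70 mm above its underside: there the side frames can be gripped from both sides along the carrier's y
- drip_tray: shallow beige tray, 100 mm (x) by 200 mm (y), 20 mm high, walls 2 mm, floor 3 mm thick, loose on the bench nearer the robot than the board. Origin: centre of its underside
- stain_bottle_violet: bystander: bottle of violet stain with white cap, 48 mm diameter, 106 mm high; origin: centre of the underside
- stain_bottle_red: bystander: bottle of red stain with white cap, 48 mm diameter, 106 mm high; origin: centre of the underside
- bench_timer: bystander: white bench timer, 64 x 64 x 20 mm; origin: centre of the underside
- tally_counter: bystander: grey hand tally counter, 62 x 53 x 25 mm; origin: centre of the underside
Mind the look-alikes: they are no part of the job. There is more than one size of the carrier; the job needs the larger.

How it is judged:
On the way, in this order (a step that is already met when the one before it is completed fails the run):
1. the carrier stands upright on the tray's floor, let go (x of carrier in the frame of drip_tray between -0.04 and 0.04 m and y of carrier in the frame of drip_tray between -0.09 and 0.09 m and z of carrier in the frame of drip_tray below 0.008 m and angle between carrier's own z axis and vertical below 0.1 rad and contact force between carrier and the fingers below 0.1 N), for 0.2 s.
2. the pot stands flat on the board inside the ring under the hook, while the carrier waits on the tray (horizontal distance between stain_pot and drip_ring below 0.012 m and z of carrier in the frame of drip_tray below 0.008 m and angle between stain_pot's own z axis and vertical below 0.06 rad and height (world z) of stain_pot below 0.012 m), for 0.2 s.
At the end, for the whole second after the job is handed in: the pot stands flat on the board within 12 mm of the centre of the ring under the hook; the carrier hangs by its handle in the dip of the hook (handle middle within 20 mm of the seat, tilt under 0.3 rad), clear of the pot and almost still (horizontal distance between stain_pot and drip_ring below 0.012 m and angle between stain_pot's own z axis and vertical below 0.06 rad and height (world z) of stain_pot below 0.012 m and linear speed of stain_pot below 0.02 m/s and distance between carrier_handle and hook_seat below 0.02 m and contact force between carrier and drip_stand above 0.3 N and height (world z) of carrier above 0.095 m and angle between carrier's own z axis and vertical below 0.3 rad and contact force between carrier and stain_pot below 0.05 N and linear speed of carrier below 0.06 m/s); the robot touches nothing.
It fails at once if the pot is lifted more than 10 mm off the board (height (world z) of stain_pot above 0.018 m).
It fails at once if the pot is tipped by more than 0.2 rad (angle between stain_pot's own z axis and vertical above 0.2 rad).
It fails at once if the carrier is knocked or laid over (tilt over 0.8 rad) (angle between carrier's own z axis and vertical above 0.8 rad).
It fails at once if a bystander is moved more than 30 mm (distance of any of stain_bottle_violet, stain_bottle_red, bench_timer, tally_counter from where it was at the start of the episode above 0.03 m).
It also fails if it takes over 69 s, if anything falls off the work surface, if the arm or the gripper's body presses on something with over 40 N, if the wrist force passes 120 N, or if a joint passes its speed limit or range.

### The arm

A 6-joint arm with a two-finger parallel gripper is mounted at the origin on a cart in front of the work surface, level with it; the furniture and walls round the work are solid. World frame = base frame: x ahead of the robot, y to its left, z up, the work surface at z = 0. Lengths are in m, angles in rad, forces in N, time in s.
With the tool pointing down it reaches from about 0.35 to 0.975 m from the base axis. Payload 4.9 kg.
Tool frame: the origin (TCP) lies at the very end of the fingers, on their centre line; the grasp point (between the pads) lies 19 mm behind it; z points along the fingers, y is the line along which they close (so a half turn about z gives the same grasp; the last joint's range is limited). The gripper opens to 85 mm and grips with 20 to 120 N. Pads are 22 mm wide; open, the fingers measure 114 mm over their backs; the gripper's body (76 mm by 85 mm) begins 54 mm behind the grasp point. The pads swing forward as they close: fully open they stand 13 mm farther back than shut.
Start: joints at [1.211, 0.053, 1.613, -0, 1.476, -0.119], TCP at [0.149, 0.607, 0.231] pointing down, gripper open.
Joint ranges: [-3.01, 3.01], [-1.01, 2.22], [0.06, 2.58], [-1.02, 4.17], [0.09, 2.62], [-3.14, 3.14]. Speed limits (rad/s): [2.57, 2.57, 3.14, 3.14, 3.14, 3.14].

### API

Orientations are given as a unit quaternion [w, x, y, z].
In Python, from plant import manip gives the robot as it stands.
- The arm moves only by the tool send_rows, never from a script. Its argument "increments" is a list of rows, each an object of numbers: "claw": the closure, from -1 (fully open) to 1 (shut); "dx", "dy", "dz": the shift along the tool's x, y, z in units of 0.5 m (1.0 is 0.5 m); "yaw": the turn about the tool's z in units of 1.5 rad (1.0 is 1.5 rad). A call has 1 to 20 rows; each row is the pose to reach, as a shift and turn from the pose commanded when the call began, along the tool's axes at that moment; what a row does not reach only later rows make up. A row lasts 1/8 s, in which the tool goes at most 62.5 mm and 10.7 degrees, less where a joint would pass 70% of its speed; a pose out of reach is approached as far as the arm can. A call with a number of a shift or a turn outside -1 to 1 is refused whole. A call with a gripper value outside its range is refused whole. The fingers move at their own pace and stop on an object; the grip force is fixed at half the most. Time passes only in rows, so rows that repeat a pose let the fingers close. It gives the time, the measured TCP pose, the force, the opening and the grip force at its end, in the units of the state.
- manip.state(): the state, without advancing time (a new reading comes with each control period).
- manip.grab_frame(name): name is "scene" or "top" or "wrist"; returns the picture (480x640x3 uint8, red, green, blue); there is no depth.
- manip.camera_params(name): a dict with "camera_matrix" (3x3 intrinsics, pixels), "extrinsics" (4x4, takes a point from world to camera coordinates); the wrist camera has in their place "tool_from_camera" (4x4, takes a point from camera to tool coordinates, whose origin is the TCP and whose axes are the flange's). Camera axes: x right, y down, z forward; pixel columns grow to the right and rows downward; lengths in m; the calibration is good to about 2 mm. The wrist camera is an equidistant fisheye: a pixel r from the principal point sees the ray r / f radians off the axis. A picture is of the moment at which its call begins: read the wrist's pose just before it. camera_params takes no time and is no camera call.
- manip.job_done(): hands the job in; it is judged then, once.
The state is a dict: "time": time; "joint_pos": joint angles; "joint_vel": joint speeds; "joint_efforts": joint torques, N m; "tool_pos": TCP position; "tool_rot": TCP orientation; "contact_force": force on the tool from outside, world axes, zero at the start; "ft_torque": the same for the moment, N m; "gripper_width": opening from 0.0 (shut) to 1.0 (fully open); "grasp_force": force on a finger pad.
Only numpy, scipy, OpenCV 4.12 (cv2) and the standard library are available. Lean on these libraries where they do the work, as an engineer would, in place of code of your own. Each camera call takes 0.05 s, during which the arm holds its last target. There are 200 camera calls.

## Working session

There is one attempt and no reset: what is moved stays moved. The work goes in short steps, Python scripts to look and compute and a tool call to move; the robot and the scene stay as the last step left them, time stands still between calls to the robot, and variables do not carry over. Pictures are saved under pics/ and viewed, at most 10 in all, crops included, and the job is handed in when it is done.

Besides the shell and the picture viewer there is one more tool, called after ">>>" by a JSON object that holds its "method" and its "body". send_rows: Moves the arm, as the interface text tells. Shifts and turns lie within -1 to 1; 1 stands for 0.5 m of shift or 1.5 rad of turn. Its arguments: {"type":"object","properties":{"increments":{"type":"array","items":{"type":"object","properties":{"claw":{"type":"number"},"dx":{"type":"number"},"dy":{"type":"number"},"dz":{"type":"number"},"yaw":{"type":"number"}}}}},"required":["increments"]}

```bash
ls; mkdir -p pics; python3 - <<'E'
from plant import manip
import cv2,numpy as np
s=manip.state();print(s)
for n in("scene","top"):
    f=manip.grab_frame(n);cv2.imwrite(f"pics/{n}0.png",f[:,:,::-1])
    p=manip.camera_params(n);print(n,np.round(np.array(p["camera_matrix"]),1).tolist(),np.round(np.array(p["extrinsics"]),3).tolist())
p=manip.camera_params("wrist");print(p)
E
```

```text
pics
{'time': 0.0, 'joint_pos': array([ 1.21099566e+00,  5.33429633e-02,  1.61429169e+00, -4.91198850e-06,
        1.47601796e+00, -1.19011698e-01]), 'joint_vel': array([-0.00052765,  0.00076586, -0.00044756,  0.00121248, -0.00011879,
       -0.00140718]), 'joint_efforts': array([-8.97542814e-04, -3.93701792e+01, -3.70173562e+01, -2.12835416e-04,
        7.50994252e-03,  6.25903382e-06]), 'tool_pos': array([0.14882873, 0.60637574, 0.23007302]), 'tool_rot': array([-2.41860476e-04,  1.20103548e-01,  9.92760836e-01, -1.00118632e-03]), 'contact_force': array([ 1.18688136, -0.7675438 , -0.09739361]), 'ft_torque': array([ 0.02213993, -0.01308945,  0.02518693]), 'grasp_force': 0.0, 'gripper_width': 1.000205250858994}
scene [[619.6, 0.0, 319.0], [0.0, 619.6, 249.3], [0.0, 0.0, 1.0]] [[-0.389, -0.921, 0.016, 0.287], [-0.463, 0.181, -0.868, 0.381], [0.796, -0.345, -0.497, 1.338], [0.0, 0.0, 0.0, 1.0]]
top [[468.4, 0.0, 331.2], [0.0, 468.4, 237.9], [0.0, 0.0, 1.0]] [[-0.006, -1.0, -0.003, 0.104], [-0.999, 0.006, -0.05, 0.55], [0.05, 0.002, -0.999, 1.17], [0.0, 0.0, 0.0, 1.0]]
{'camera_matrix': array([[371.64829954,   0.        , 320.63954439],
       [  0.        , 371.64829954, 237.14105728],
       [  0.        ,   0.        ,   1.        ]]), 'tool_from_camera': array([[-1.05326778e-03, -9.61598975e-01, -2.74456374e-01,
         6.81855966e-02],
       [ 9.99998458e-01, -1.39844645e-03,  1.06202132e-03,
        -5.57576120e-04],
       [-1.40505115e-03, -2.74454833e-01,  9.61598966e-01,
        -1.42385076e-01],
       [ 0.00000000e+00,  0.00000000e+00,  0.00000000e+00,
         1.00000000e+00]])}
```

View pics/scene0.png

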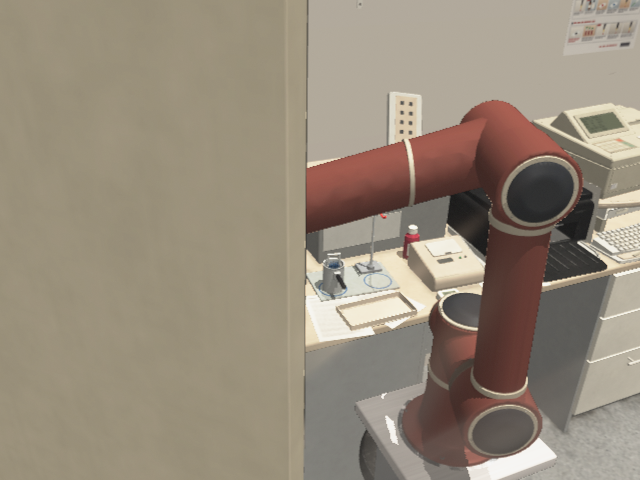

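View pics/top0.png

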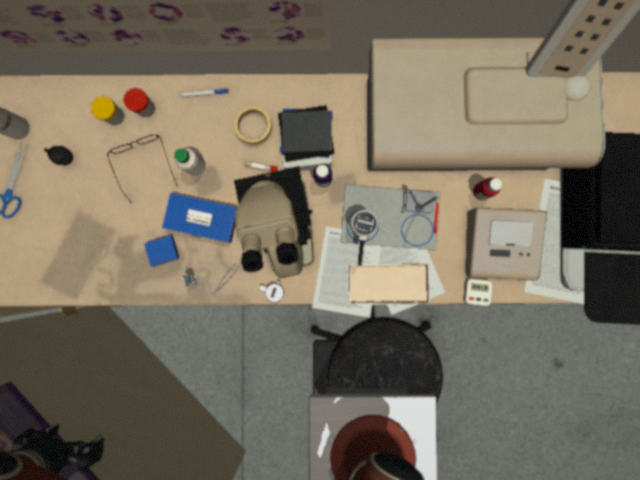

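The scene view shows the pot at (333,277) with its black handle toward the robot, the hook arm at (380,215) and the tray at (377,310). In the top view, the pot is at (362,225), the free ring at (419,230), the red arm at (437,218) and the tray at (388,283). The microscope at (270,230) and the boxes on the right are obstacles.

```bash
cat > h.py <<'E'
from plant import manip
import cv2,numpy as np
from scipy.spatial.transform import Rotation as R
def rot(q): return R.from_quat([q[1],q[2],q[3],q[0]]).as_matrix()
def cast(n,px,z):
    p=manip.camera_params(n);K=np.array(p["camera_matrix"]);E=np.array(p["extrinsics"])
    d=E[:3,:3].T@np.linalg.inv(K)@np.array([px[0],px[1],1.]);c=-E[:3,:3].T@E[:3,3]
    return c+d*(z-c[2])/d[2]
def wpose(s):
    T=np.eye(4);T[:3,:3]=rot(s["tool_rot"]);T[:3,3]=s["tool_pos"]
    return T@np.array(manip.camera_params("wrist")["tool_from_camera"])
def wray(W,px):
    K=np.array(manip.camera_params("wrist")["camera_matrix"])
    v=(np.array(px,float)-K[:2,2])/K[0,0];r=np.linalg.norm(v)+1e-12
    return W[:3,3],W[:3,:3]@np.append(np.sin(r)*v/r,np.cos(r))
def wcast(W,px,z):
    c,d=wray(W,px);return c+d*(z-c[2])/d[2]
def wproj(W,P):
    K=np.array(manip.camera_params("wrist")["camera_matrix"])
    v=W[:3,:3].T@(np.array(P)-W[:3,3]);t=np.arctan2(np.hypot(v[0],v[1]),v[2])
    return K[:2,2]+K[0,0]*t*v[:2]/np.hypot(v[0],v[1])
def shot(name):
    s=manip.state();f=manip.grab_frame("wrist");cv2.imwrite(f"pics/{name}.png",f[:,:,::-1])
    np.save(f"pics/{name}.npy",wpose(s));return f,wpose(s),s
def tool(s,P):  # world shift -> tool units
    return np.round(rot(s["tool_rot"]).T@np.array(P)/0.5,4)
E
python3 - <<'E'
from h import *
for n,px,z in [("ring",(419,230),.008),("pot rim",(364,222),.092),("handle end",(360,260),.074),("tray tl",(349,265),.02),("tray br",(428,302),.02),("brd tl",(344,186),.008),("brd br",(436,247),.008),("brd bl",(342,244),.008),("hooktip",(433,233),.225),("hookpost",(438,203),.22),("red bottle",(490,187),.1),("violet",(322,173),.1),("timer",(479,291),.02),("box",(470,210),.1),("scope",(290,250),.25),("scoper",(313,235),.15),("counter",(272,291),.02)]:
    print(n,cast("top",px,z).round(3))
s=manip.state();print(rot(s["tool_rot"]).round(3))
E
```

```text
ring [ 0.57  -0.123  0.008]
pot rim [0.584 0.023 0.092]
handle end [0.494 0.032 0.074]
tray tl [0.482 0.056 0.02 ]
tray br [ 0.389 -0.14   0.02 ]
brd tl [0.684 0.067 0.008]
brd br [ 0.526 -0.165  0.008]
brd bl [0.535 0.073 0.008]
hooktip [ 0.549 -0.111  0.225]
hookpost [ 0.612 -0.124  0.22 ]
red bottle [ 0.664 -0.274  0.1  ]
violet [0.7   0.121 0.1  ]
timer [ 0.416 -0.268  0.02 ]
box [ 0.61  -0.226  0.1  ]
scope [0.515 0.183 0.25 ]
scoper [0.551 0.141 0.15 ]
counter [0.418 0.249 0.02 ]
[[-0.971  0.239 -0.001]
 [ 0.239  0.971 -0.002]
 [ 0.    -0.002 -1.   ]]
```

>>> {"method": "send_rows", "body": {"increments": [{"dz": -0.2},{"dz": -0.4},{"dz": -0.4,"dx": -0.4,"dy": -0.5,"yaw": -0.08},{"dz": -0.4,"dx": -0.44,"dy": -0.56,"yaw": -0.16},{"dz": -0.4,"dx": -0.44,"dy": -0.56,"yaw": -0.16},{"dz": -0.4,"dx": -0.44,"dy": -0.56,"yaw": -0.16},{"dz": -0.4,"dx": -0.44,"dy": -0.56,"yaw": -0.16},{"dz": -0.4,"dx": -0.44,"dy": -0.56,"yaw": -0.16},{"dz": -0.4,"dx": -0.44,"dy": -0.56,"yaw": -0.16}]}}

```text
invalid input
```

>>> {"method": "send_rows", "body": {"increments": [{"claw": -1,"dx": 0,"dy": 0,"dz": -0.2,"yaw": 0},{"claw": -1,"dx": 0,"dy": 0,"dz": -0.4,"yaw": 0},{"claw": -1,"dx": 0,"dy": 0,"dz": -0.4,"yaw": 0},{"claw": -1,"dx": -0.44,"dy": -0.56,"dz": -0.4,"yaw": -0.16},{"claw": -1,"dx": -0.44,"dy": -0.56,"dz": -0.4,"yaw": -0.16},{"claw": -1,"dx": -0.44,"dy": -0.56,"dz": -0.4,"yaw": -0.16},{"claw": -1,"dx": -0.44,"dy": -0.56,"dz": -0.4,"yaw": -0.16},{"claw": -1,"dx": -0.44,"dy": -0.56,"dz": -0.4,"yaw": -0.16},{"claw": -1,"dx": -0.44,"dy": -0.56,"dz": -0.4,"yaw": -0.16},{"claw": -1,"dx": -0.44,"dy": -0.56,"dz": -0.4,"yaw": -0.16}]}}

```text
time: 1.35
tool_pos: [0.2968, 0.2806, 0.4313]
tool_rot: [0.0, 0.003, 1.0, 0.0]
contact_force: [1.3, 1.5, 0.3]
gripper_width: 0.997
grasp_force: 0.0
```

>>> {"method": "send_rows", "body": {"increments": [{"claw": -1,"dx": -0.32,"dy": -0.64,"dz": 0,"yaw": 0},{"claw": -1,"dx": -0.32,"dy": -0.64,"dz": 0,"yaw": 0},{"claw": -1,"dx": -0.32,"dy": -0.64,"dz": 0,"yaw": 0},{"claw": -1,"dx": -0.32,"dy": -0.64,"dz": 0,"yaw": 0},{"claw": -1,"dx": -0.32,"dy": -0.64,"dz": 0,"yaw": 0},{"claw": -1,"dx": -0.32,"dy": -0.64,"dz": 0,"yaw": 0},{"claw": -1,"dx": -0.32,"dy": -0.64,"dz": 0,"yaw": 0},{"claw": -1,"dx": -0.32,"dy": -0.64,"dz": 0,"yaw": 0},{"claw": -1,"dx": -0.32,"dy": -0.64,"dz": 0,"yaw": 0}]}}

```text
time: 2.48
tool_pos: [0.4555, -0.0362, 0.4315]
tool_rot: [0.0, -0.001, 1.0, 0.0]
contact_force: [-0.4, 0.2, 0.5]
gripper_width: 1.0
grasp_force: 0.0
```

```bash
python3 - <<'E'
from h import *
f,W,s=shot("w1");print(s["tool_pos"],s["tool_rot"])
E
```

```text
[ 0.45548692 -0.03617606  0.43153382] [ 2.30834583e-04 -7.93035690e-04  9.99999654e-01  9.56595431e-05]
```

View pics/w1.png

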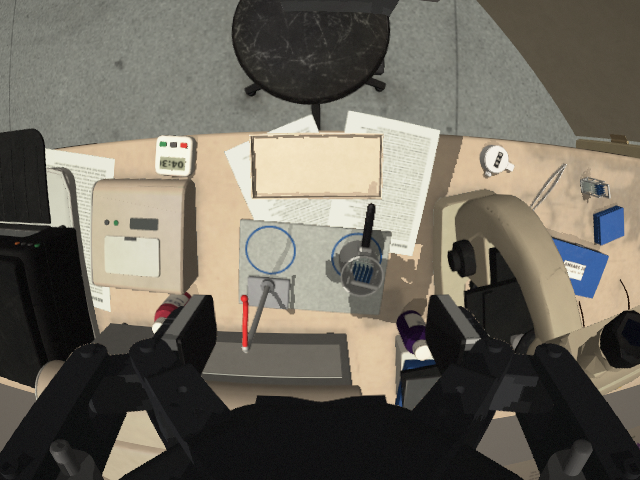

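Wrist view, with image down as +x: tray (316,166), free ring (270,250), red hook arm from (247,348) to (245,298), pot (362,272), handle tip (371,208). Now I'll measure these.

```bash
cat > meas.py <<'E'
from h import *
def circ(P):
    A=np.c_[2*P[:,:2],np.ones(len(P))];b=(P[:,:2]**2).sum(1)
    x=np.linalg.lstsq(A,b,rcond=None)[0];return x[:2],np.sqrt(x[2]+x[0]**2+x[1]**2)
def pts(mask,roi):
    m=np.zeros(mask.shape,np.uint8);x0,y0,x1,y1=roi;m[y0:y1,x0:x1]=mask[y0:y1,x0:x1]
    y,x=np.nonzero(m);return np.c_[x,y]
E
python3 - <<'E'
from meas import *
f=cv2.imread("pics/w1.png");W=np.load("pics/w1.npy");hsv=cv2.cvtColor(f,cv2.COLOR_BGR2HSV)
H,S,V=[hsv[...,i].astype(int) for i in range(3)]
blue=(H>95)&(H<120)&(S>100)
for nm,roi in(("free",(238,218,303,282)),("potring",(325,225,392,262))):
    p=pts(blue,roi);P=np.array([wcast(W,q,.008) for q in p])
    c,r=circ(P)
    d=np.abs(np.linalg.norm(P[:,:2]-c,axis=1)-r);k=d<.006
    print(nm,len(p),circ(P[k]))
    if nm=="free":C1=circ(P[k])[0]
    else:C2=circ(P[k])[0]
print(C2-C1,np.linalg.norm(C2-C1))
red=(((H<8)|(H>172))&(S>150)&(V>80))
p=pts(red,(225,285,262,360));
for v in range(p[:,1].min(),p[:,1].max()+1,6):
    q=p[p[:,1]==v]; 
    if len(q): print(v,q[:,0].mean(),len(q),wcast(W,(q[:,0].mean(),v),.219).round(4))
blk=(V<50);p=pts(blk,(350,200,385,257))
P=np.array([wcast(W,q,.0795) for q in p]);print("handle",len(p),P.mean(0),P.min(0),P.max(0)); 
d=np.linalg.svd(P[:,:2]-P[:,:2].mean(0))[2][0];print(d)
for px in((252,136),(381,135),(380,198),(252,198)):print("tray",wcast(W,px,.02).round(4))
cv2.imwrite("pics/w1c.png",cv2.resize(f[190:320,220:400],None,fx=4.4,fy=4.4,interpolation=cv2.INTER_CUBIC))
E
```

```text
free 169 (array([ 0.57054042, -0.1180252 ]), np.float64(0.03964078840847908))
potring 100 (array([0.5826431 , 0.02147807]), np.float64(0.03969331863711225))
[0.01210268 0.13950327] 0.1400272695668251
295 244.0 3 [ 0.5527 -0.1181  0.219 ]
301 245.0 5 [ 0.5598 -0.1176  0.219 ]
307 245.0 5 [ 0.5671 -0.1181  0.219 ]
313 245.0 5 [ 0.5744 -0.1187  0.219 ]
319 245.0 5 [ 0.5819 -0.1194  0.219 ]
325 244.5 4 [ 0.5895 -0.1206  0.219 ]
331 244.5 4 [ 0.5973 -0.1213  0.219 ]
337 245.0 5 [ 0.6052 -0.1214  0.219 ]
343 244.5 6 [ 0.6133 -0.1227  0.219 ]
handle 324 [0.51373307 0.02918043 0.0795    ] [0.48163741 0.02119056 0.0795    ] [0.54296752 0.03665964 0.0795    ]
[ 0.99269695 -0.12063487]
tray [ 0.3891 -0.1385  0.02  ]
tray [0.3879 0.0533 0.02  ]
tray [0.4836 0.0541 0.02  ]
tray [ 0.4835 -0.1411  0.02  ]
```

View pics/w1c.png

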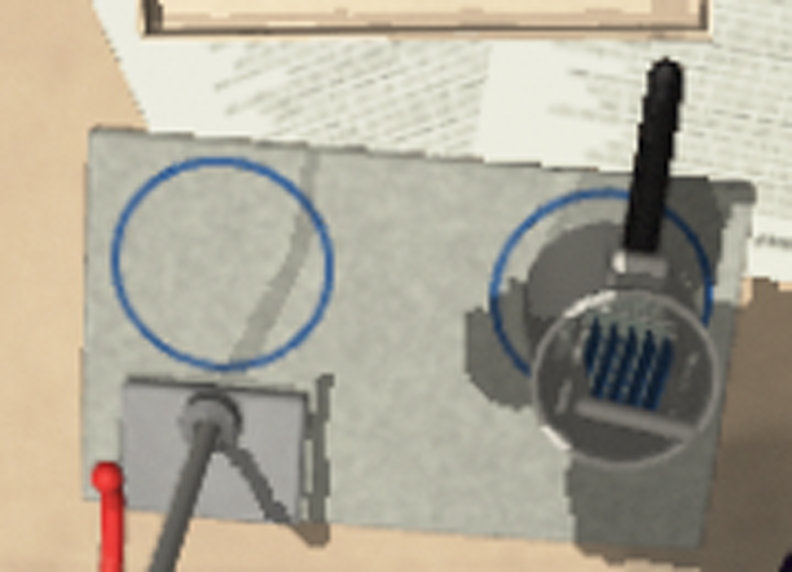

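The close crop shows the carrier bar from (578,408) to (692,437), and the rim circle about (627,378) with radius 92.

```bash
python3 - <<'E'
from meas import *
W=np.load("pics/w1.npy");c=lambda u,v:(220+u/4.4-.4,190+v/4.4-.4)
a=wcast(W,c(578,408),.121);b=wcast(W,c(692,437),.121);print(a,b,(a+b)/2,np.linalg.norm(b-a),np.degrees(np.arctan2(*(b-a)[:2])))
R_=np.array([wcast(W,c(*p),.092) for p in((533,378),(720,378),(627,290),(627,467))]);print(circ(R_),R_.round(4))
for p in((658,60),(668,60),(624,250),(660,250)):print(wcast(W,c(*p),.0795).round(4))
E
```

```text
[0.57890083 0.00372011 0.121     ] [0.58888536 0.03896653 0.121     ] [0.58389309 0.02134332 0.121     ] 0.036633334741679645 15.816257701439378
(array([0.58177311, 0.02176581]), np.float64(0.030294934636875707)) [[ 0.5807 -0.0083  0.092 ]
 [ 0.5812  0.0518  0.092 ]
 [ 0.5513  0.0206  0.092 ]
 [ 0.6122  0.023   0.092 ]]
[0.4806 0.0296 0.0795]
[0.4806 0.0327 0.0795]
[0.5421 0.0207 0.0795]
[0.5421 0.0323 0.0795]
```

>>> {"method": "send_rows", "body": {"increments": [{"claw": -1,"dx": -0.257,"dy": 0.115,"dz": 0.1,"yaw": -0.12},{"claw": -1,"dx": -0.257,"dy": 0.115,"dz": 0.363,"yaw": -0.24},{"claw": -1,"dx": -0.257,"dy": 0.115,"dz": 0.363,"yaw": -0.36},{"claw": -1,"dx": -0.257,"dy": 0.115,"dz": 0.363,"yaw": -0.48},{"claw": -1,"dx": -0.257,"dy": 0.115,"dz": 0.363,"yaw": -0.6},{"claw": -1,"dx": -0.257,"dy": 0.115,"dz": 0.363,"yaw": -0.72},{"claw": -1,"dx": -0.257,"dy": 0.115,"dz": 0.363,"yaw": -0.84},{"claw": -1,"dx": -0.257,"dy": 0.115,"dz": 0.363,"yaw": -0.863},{"claw": -1,"dx": -0.257,"dy": 0.115,"dz": 0.363,"yaw": -0.863},{"claw": -1,"dx": -0.257,"dy": 0.115,"dz": 0.363,"yaw": -0.863}]}}

```text
time: 3.78
tool_pos: [0.5842, 0.0201, 0.2499]
tool_rot: [0.0, -0.602, 0.798, -0.0]
contact_force: [-0.1, 0.3, -1.3]
gripper_width: 1.002
grasp_force: 0.0
```

```bash
python3 - <<'E'
from h import *
f,W,s=shot("w2");print(s["tool_pos"],s["joint_pos"].round(2));print(rot(s["tool_rot"]).round(3))
for P in((.5789,.0037,.121),(.5889,.039,.121)):print(wproj(W,P))
E
```

```text
[0.58416071 0.02007642 0.24994972] [-0.09 -0.05  1.69 -0.    1.51 -2.96]
[[-0.275 -0.962  0.   ]
 [-0.962  0.275 -0.   ]
 [-0.    -0.    -1.   ]]
[323.44921516 204.88764989]
[323.5038016  251.85438877]
```

View pics/w2.png

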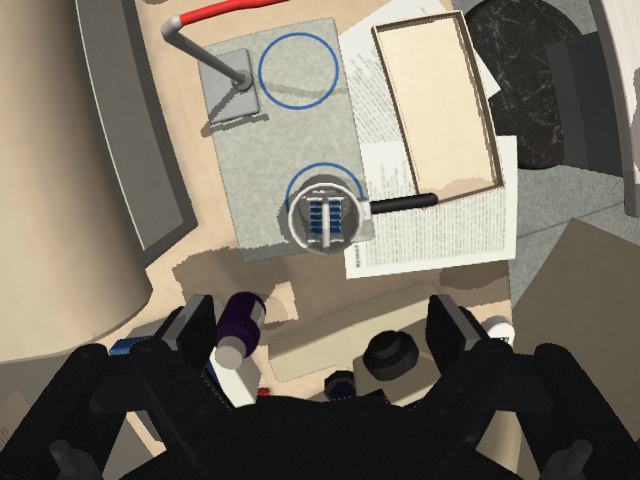

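The bar is at (325, 203–248), lined up with the tool's x axis and within about 1.5 px of the prediction. Descending to grip it.

>>> {"method": "send_rows", "body": {"increments": [{"claw": -1,"dx": 0,"dy": 0.004,"dz": 0.1,"yaw": 0},{"claw": -1,"dx": 0,"dy": 0.004,"dz": 0.2,"yaw": 0},{"claw": -1,"dx": 0,"dy": 0.004,"dz": 0.26,"yaw": 0},{"claw": -1,"dx": 0,"dy": 0.004,"dz": 0.29,"yaw": 0},{"claw": -1,"dx": 0,"dy": 0.004,"dz": 0.29,"yaw": 0},{"claw": 1,"dx": 0,"dy": 0.004,"dz": 0.29,"yaw": 0},{"claw": 1,"dx": 0,"dy": 0.004,"dz": 0.29,"yaw": 0},{"claw": 1,"dx": 0,"dy": 0.004,"dz": 0.29,"yaw": 0},{"claw": 1,"dx": 0,"dy": 0.004,"dz": 0.29,"yaw": 0},{"claw": 1,"dx": 0,"dy": 0.004,"dz": 0.29,"yaw": 0},{"claw": 1,"dx": 0,"dy": 0.004,"dz": 0.29,"yaw": 0},{"claw": 1,"dx": 0,"dy": 0.004,"dz": 0.29,"yaw": 0},{"claw": 1,"dx": 0,"dy": 0.004,"dz": 0.29,"yaw": 0}]}}

```text
time: 5.45
tool_pos: [0.5825, 0.0204, 0.1052]
tool_rot: [0.0, -0.603, 0.798, -0.0]
contact_force: [-1.0, 0.8, 3.8]
gripper_width: 0.042
grasp_force: 58.9
```

>>> {"method": "send_rows", "body": {"increments": [{"claw": 1,"dx": 0,"dy": 0,"dz": -0.03,"yaw": 0},{"claw": 1,"dx": 0,"dy": 0,"dz": -0.09,"yaw": 0},{"claw": 1,"dx": 0,"dy": 0,"dz": -0.17,"yaw": 0},{"claw": 1,"dx": 0,"dy": 0,"dz": -0.24,"yaw": 0},{"claw": 1,"dx": 0,"dy": 0,"dz": -0.24,"yaw": 0},{"claw": 1,"dx": 0.05,"dy": 0.05,"dz": -0.24,"yaw": 0},{"claw": 1,"dx": 0.11,"dy": 0.12,"dz": -0.24,"yaw": 0},{"claw": 1,"dx": 0.17,"dy": 0.18,"dz": -0.24,"yaw": 0},{"claw": 1,"dx": 0.22,"dy": 0.24,"dz": -0.24,"yaw": 0},{"claw": 1,"dx": 0.24,"dy": 0.26,"dz": -0.24,"yaw": 0},{"claw": 1,"dx": 0.24,"dy": 0.26,"dz": -0.24,"yaw": 0},{"claw": 1,"dx": 0.24,"dy": 0.26,"dz": -0.16,"yaw": 0},{"claw": 1,"dx": 0.24,"dy": 0.26,"dz": -0.07,"yaw": 0},{"claw": 1,"dx": 0.24,"dy": 0.26,"dz": -0.03,"yaw": 0},{"claw": 1,"dx": 0.24,"dy": 0.26,"dz": -0.03,"yaw": 0}]}}

```text
time: 7.32
tool_pos: [0.4263, -0.0494, 0.1174]
tool_rot: [-0.005, -0.599, 0.801, -0.001]
contact_force: [-0.3, -0.2, -0.4]
gripper_width: 0.042
grasp_force: 58.8
```

```bash
python3 - <<'E'
from h import *
f,W,s=shot("w3");print(s["tool_pos"],s["joint_pos"].round(2),s["gripper_width"],s["contact_force"])
E
```

```text
[ 0.42627194 -0.04944025  0.11738107] [-0.28 -0.34  2.16 -0.01  1.33 -3.13] 0.04248799667002637 [-0.2907159  -0.23282838 -0.39668028]
```

View pics/w3.png

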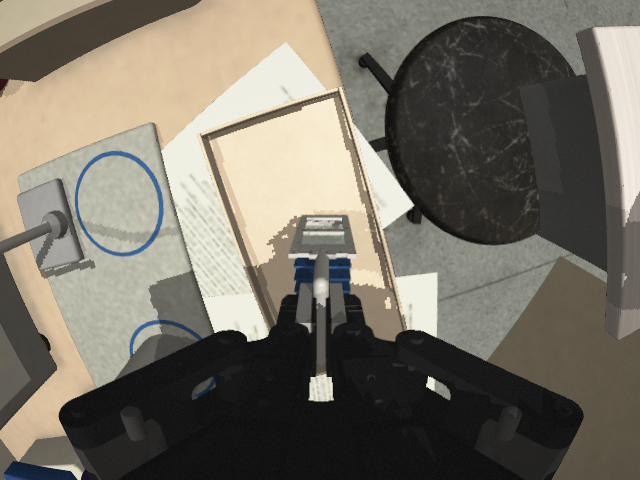

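>>> {"method": "send_rows", "body": {"increments": [{"claw": 1,"dx": -0.02,"dy": 0,"dz": 0,"yaw": 0.05},{"claw": 1,"dx": -0.02,"dy": 0,"dz": 0,"yaw": 0.1},{"claw": 1,"dx": -0.02,"dy": 0,"dz": 0,"yaw": 0.1}]}}

```text
time: 7.75
tool_pos: [0.4315, -0.0408, 0.1214]
tool_rot: [-0.003, -0.537, 0.844, -0.004]
contact_force: [-0.0, -0.1, 0.2]
gripper_width: 0.039
grasp_force: 58.8
```

```bash
python3 - <<'E'
from h import *
s=manip.state();print(s["tool_pos"],s["joint_pos"].round(2));print(rot(s["tool_rot"]).round(3))
E
```

```text
[ 0.4314824  -0.04080675  0.12144744] [-0.26 -0.34  2.15 -0.01  1.33 -2.96]
[[-0.423 -0.906  0.   ]
 [-0.906  0.423 -0.01 ]
 [ 0.009 -0.005 -1.   ]]
```

>>> {"method": "send_rows", "body": {"increments": [{"claw": 1,"dx": 0,"dy": 0,"dz": 0.02,"yaw": 0},{"claw": 1,"dx": 0,"dy": 0,"dz": 0.036,"yaw": 0},{"claw": 1,"dx": 0,"dy": 0,"dz": 0.044,"yaw": 0},{"claw": 1,"dx": 0,"dy": 0,"dz": 0.049,"yaw": 0},{"claw": 1,"dx": 0,"dy": 0,"dz": 0.049,"yaw": 0}]}}

```text
time: 8.38
tool_pos: [0.4309, -0.0414, 0.0965]
tool_rot: [-0.003, -0.536, 0.844, -0.004]
contact_force: [-0.6, -0.6, 4.4]
gripper_width: 0.042
grasp_force: 59.4
```

>>> {"method": "send_rows", "body": {"increments": [{"claw": 0.6,"dx": 0,"dy": 0,"dz": 0,"yaw": 0},{"claw": 0,"dx": 0,"dy": 0,"dz": 0,"yaw": 0},{"claw": -0.3,"dx": 0,"dy": 0,"dz": 0,"yaw": 0},{"claw": -0.3,"dx": 0,"dy": 0,"dz": 0,"yaw": 0},{"claw": -0.3,"dx": 0,"dy": 0,"dz": 0,"yaw": 0},{"claw": -0.3,"dx": 0,"dy": 0,"dz": -0.08,"yaw": 0},{"claw": -0.3,"dx": 0,"dy": 0,"dz": -0.2,"yaw": 0.1},{"claw": -0.3,"dx": 0,"dy": 0,"dz": -0.3,"yaw": 0.2},{"claw": -0.3,"dx": 0,"dy": 0,"dz": -0.3,"yaw": 0.3},{"claw": -0.3,"dx": 0,"dy": 0,"dz": -0.3,"yaw": 0.4},{"claw": -0.3,"dx": 0,"dy": 0,"dz": -0.3,"yaw": 0.5},{"claw": -0.3,"dx": 0,"dy": 0,"dz": -0.3,"yaw": 0.6},{"claw": -0.3,"dx": 0,"dy": 0,"dz": -0.3,"yaw": 0.7},{"claw": -0.3,"dx": 0,"dy": 0,"dz": -0.3,"yaw": 0.8},{"claw": -0.3,"dx": 0,"dy": 0,"dz": -0.3,"yaw": 0.85},{"claw": -0.3,"dx": 0,"dy": 0,"dz": -0.3,"yaw": 0.85}]}}

```text
time: 10.38
tool_pos: [0.4303, -0.0395, 0.245]
tool_rot: [-0.001, 0.071, 0.997, -0.005]
contact_force: [-0.1, 0.3, -0.6]
gripper_width: 0.651
grasp_force: 0.0
```

```bash
python3 - <<'E'
from meas import *
f,W,s=shot("w4");print(s["tool_pos"],s["joint_pos"].round(2),s["gripper_width"]);print(rot(s["tool_rot"]).round(3))
for P in((.582,.0215,.092),(.508,.031,.0795),(.5705,-.118,.008),(.4309,-.0414,.112)):print(wproj(W,P))
E
```

```text
[ 0.43026772 -0.03952379  0.24504384] [-0.26 -0.44  2.02 -0.01  1.57 -1.69] 0.6505235996547166
[[-0.99   0.141 -0.003]
 [ 0.141  0.99  -0.01 ]
 [ 0.001 -0.01  -1.   ]]
[406.94723044 361.70165841]
[410.83327704 287.06134166]
[273.64021774 327.40378526]
[320.53484382 225.41048942]
```

View pics/w4.png

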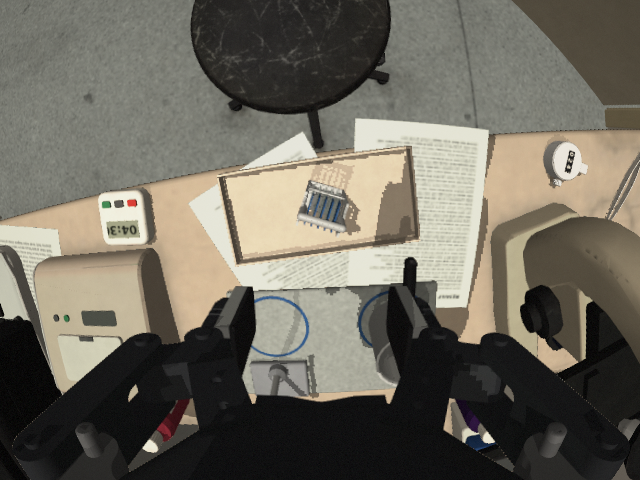

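The carrier stands upright on the tray at (323,207), and the pot handle tip is at (410,262). Checking whether the pot has shifted.

```bash
python3 - <<'E'
from meas import *
f=cv2.imread("pics/w4.png");W=np.load("pics/w4.npy")
V=f.max(2)
for v in range(256,286,4):
    q=np.nonzero(V[v,398:425]<50)[0]+398
    if len(q): print(v,q.min(),q.max(),wcast(W,(q.mean(),v),.0795).round(4))
E
```

```text
260 405 414 [0.4814 0.0314 0.0795]
264 405 416 [0.4853 0.032  0.0795]
268 404 415 [0.489  0.0309 0.0795]
272 404 415 [0.4929 0.0306 0.0795]
276 404 415 [0.4968 0.0304 0.0795]
280 404 415 [0.5007 0.0301 0.0795]
284 403 415 [0.5046 0.0294 0.0795]
```

>>> {"method": "send_rows", "body": {"increments": [{"claw": -0.3,"dx": -0.05,"dy": 0.08,"dz": 0,"yaw": -0.025},{"claw": -0.3,"dx": -0.107,"dy": 0.158,"dz": 0.05,"yaw": -0.025},{"claw": -0.3,"dx": -0.107,"dy": 0.158,"dz": 0.15,"yaw": -0.025},{"claw": -0.3,"dx": -0.107,"dy": 0.158,"dz": 0.2,"yaw": -0.025},{"claw": -0.3,"dx": -0.107,"dy": 0.158,"dz": 0.2,"yaw": -0.025}]}}

```text
time: 11.05
tool_pos: [0.4924, 0.0304, 0.1416]
tool_rot: [-0.004, 0.052, 0.999, -0.005]
contact_force: [-0.8, 0.0, -0.6]
gripper_width: 0.651
grasp_force: 0.0
```

```bash
python3 - <<'E'
from meas import *
f,W,s=shot("w5");print(s["tool_pos"],rot(s["tool_rot"]).round(3))
V=f.max(2)
for x in(.482,.485,.488):
    u,v=wproj(W,(x,.031,.0795));v=int(round(v));q=np.nonzero(V[v,290:350]<50)[0]+290
    print(u,v,(q.min(),q.max(),len(q),wcast(W,(q.mean(),v),.0795).round(4)) if len(q) else 0)
E
```

```text
[0.4923737  0.03037923 0.14155253] [[-0.995  0.104 -0.008]
 [ 0.104  0.995 -0.009]
 [ 0.007 -0.01  -1.   ]]
321.80830826431907 237 (np.int64(318), np.int64(334), 10, array([0.4823, 0.0338, 0.0795]))
322.35191302405195 242 (np.int64(317), np.int64(335), 14, array([0.4853, 0.0337, 0.0795]))
322.8911426432186 247 (np.int64(317), np.int64(334), 18, array([0.4881, 0.0325, 0.0795]))
```

>>> {"method": "send_rows", "body": {"increments": [{"claw": -0.3,"dx": -0.002,"dy": 0.002,"dz": 0.08,"yaw": 0},{"claw": -0.3,"dx": -0.002,"dy": 0.002,"dz": 0.15,"yaw": 0},{"claw": -0.3,"dx": -0.002,"dy": 0.002,"dz": 0.172,"yaw": 0},{"claw": -0.3,"dx": -0.002,"dy": 0.002,"dz": 0.172,"yaw": 0},{"claw": 0.3,"dx": -0.002,"dy": 0.002,"dz": 0.172,"yaw": 0},{"claw": 0.9,"dx": -0.002,"dy": 0.002,"dz": 0.172,"yaw": 0},{"claw": 1,"dx": -0.002,"dy": 0.002,"dz": 0.172,"yaw": 0},{"claw": 1,"dx": -0.002,"dy": 0.002,"dz": 0.172,"yaw": 0},{"claw": 1,"dx": -0.002,"dy": 0.002,"dz": 0.172,"yaw": 0},{"claw": 1,"dx": -0.002,"dy": 0.002,"dz": 0.172,"yaw": 0}]}}

```text
time: 12.35
tool_pos: [0.4958, 0.0303, 0.0594]
tool_rot: [-0.0, 0.052, 0.999, -0.005]
contact_force: [-2.1, 1.4, 5.4]
gripper_width: 0.122
grasp_force: 60.7
```

```bash
python3 - <<'E'
from h import *
s=manip.state();print(s["tool_pos"],s["contact_force"],s["joint_pos"].round(2));print(rot(s["tool_rot"]).round(3))
E
```

```text
[0.4957603  0.0303291  0.05944087] [-2.13606531  1.39026445  5.43739453] [-0.08 -0.08  2.05 -0.01  1.17 -1.55]
[[-0.994  0.105 -0.001]
 [ 0.105  0.994 -0.009]
 [ 0.001 -0.009 -1.   ]]
```

>>> {"method": "send_rows", "body": {"increments": [{"claw": 1,"dx": 0,"dy": -0.01,"dz": 0,"yaw": 0},{"claw": 1,"dx": 0,"dy": -0.03,"dz": 0,"yaw": 0},{"claw": 1,"dx": -0.001,"dy": -0.06,"dz": 0,"yaw": 0},{"claw": 1,"dx": -0.002,"dy": -0.09,"dz": 0,"yaw": 0},{"claw": 1,"dx": -0.003,"dy": -0.12,"dz": 0,"yaw": 0},{"claw": 1,"dx": -0.003,"dy": -0.15,"dz": 0,"yaw": 0},{"claw": 1,"dx": -0.004,"dy": -0.18,"dz": 0,"yaw": 0},{"claw": 1,"dx": -0.005,"dy": -0.21,"dz": 0,"yaw": 0},{"claw": 1,"dx": -0.006,"dy": -0.24,"dz": 0,"yaw": 0},{"claw": 1,"dx": -0.006,"dy": -0.265,"dz": 0,"yaw": 0},{"claw": 1,"dx": -0.006,"dy": -0.28,"dz": 0,"yaw": 0},{"claw": 1,"dx": -0.006,"dy": -0.28,"dz": 0,"yaw": 0},{"claw": 1,"dx": -0.006,"dy": -0.28,"dz": 0,"yaw": 0}]}}

```text
time: 13.98
tool_pos: [0.4834, -0.11, 0.0597]
tool_rot: [-0.001, 0.053, 0.999, -0.006]
contact_force: [-0.5, 0.7, 1.2]
gripper_width: 0.126
grasp_force: 60.2
```

```bash
python3 - <<'E'
from h import *
f,W,s=shot("w6");print(s["tool_pos"],s["contact_force"],s["joint_pos"].round(2));print(rot(s["tool_rot"]).round(3))
cv2.imwrite("pics/t6.png",cv2.resize(manip.grab_frame("top")[170:310,330:450,::-1],None,fx=4,fy=4,interpolation=cv2.INTER_CUBIC))
E
```

```text
[ 0.48338642 -0.10998201  0.05972029] [-0.47233936  0.67962216  1.20848716] [-0.37 -0.08  2.05 -0.01  1.17 -1.83]
[[-0.994  0.105 -0.003]
 [ 0.105  0.994 -0.011]
 [ 0.002 -0.011 -1.   ]]
```

View pics/w6.png

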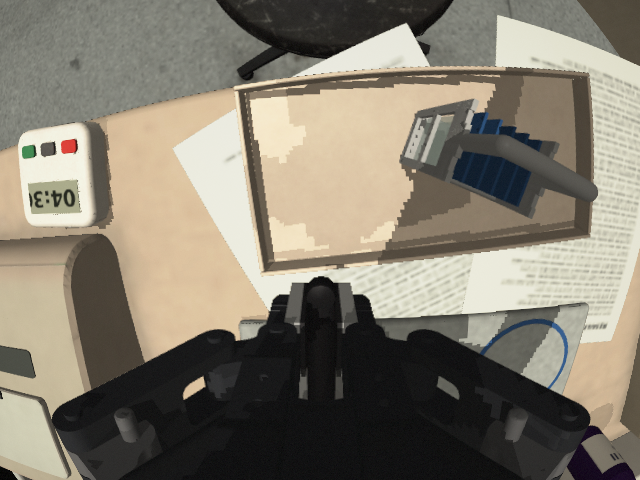

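The carrier still stands on the tray at (500,150), and the handle is gripped at (320,330). Releasing and rising to check the pot.

>>> {"method": "send_rows", "body": {"increments": [{"claw": 0.6,"dx": 0,"dy": 0,"dz": 0,"yaw": 0},{"claw": 0.2,"dx": 0,"dy": 0,"dz": 0,"yaw": 0},{"claw": -0.3,"dx": 0,"dy": 0,"dz": 0,"yaw": 0},{"claw": -0.3,"dx": 0,"dy": 0,"dz": 0,"yaw": 0},{"claw": -0.3,"dx": 0,"dy": 0,"dz": 0,"yaw": 0},{"claw": -0.3,"dx": 0,"dy": 0,"dz": -0.1,"yaw": 0},{"claw": -0.3,"dx": 0,"dy": 0,"dz": -0.22,"yaw": 0},{"claw": -0.3,"dx": 0.03,"dy": 0.05,"dz": -0.34,"yaw": 0},{"claw": -0.3,"dx": 0.06,"dy": 0.12,"dz": -0.46,"yaw": 0.05},{"claw": -0.3,"dx": 0.1,"dy": 0.14,"dz": -0.54,"yaw": 0.1},{"claw": -0.3,"dx": 0.1,"dy": 0.14,"dz": -0.54,"yaw": 0.15},{"claw": -0.3,"dx": 0.1,"dy": 0.14,"dz": -0.54,"yaw": 0.15}]}}

```text
time: 15.58
tool_pos: [0.4418, -0.0318, 0.3297]
tool_rot: [0.0, 0.164, 0.986, -0.005]
contact_force: [-0.1, -0.5, -1.3]
gripper_width: 0.651
grasp_force: 0.0
```

```bash
python3 - <<'E'
from meas import *
f,W,s=shot("w7");print(s["tool_pos"],s["gripper_width"],s["joint_pos"].round(2));print(rot(s["tool_rot"]).round(3))
for P in((.5705,-.118,.092),(.4309,-.0414,.112),(.5705,-.118,.219)):print(wproj(W,P))
E
```

```text
[ 0.44175575 -0.03175717  0.32968852] 0.6513655002386488 [-0.23 -0.44  1.88 -0.01  1.7  -1.48]
[[-0.946  0.323 -0.001]
 [ 0.323  0.946 -0.01 ]
 [-0.002 -0.01  -1.   ]]
[288.5576875  326.48688491]
[309.92148699 195.78868779]
[276.52629441 396.67166578]
```

View pics/w7.png

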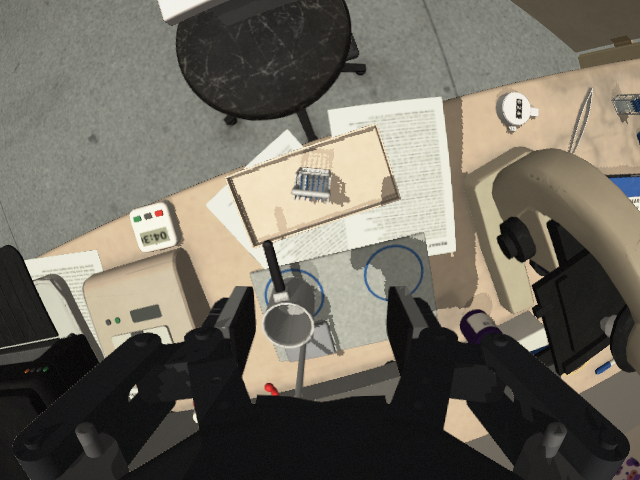

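The pot rim centre is at about (289,325), within about 1 px of the prediction, so it sits in the drip ring. The carrier stands at (312,185). A crop will give its exact pose.

```bash
python3 - <<'E'
from h import *
f=cv2.imread("pics/w7.png");cv2.imwrite("pics/w7c.png",cv2.resize(f[150:220,280:345],None,fx=8,fy=8,interpolation=cv2.INTER_CUBIC))
W=np.load("pics/w7.npy");m=np.array((.4309,-.0414));y=np.array((.423,.906));x=np.array((.906,-.423))
for z,ox,oy in((.112,0,16.5),(.112,0,-16.5),(.084,15,18),(.084,-15,18),(.084,15,-18),(.084,-15,-18)):
    P=np.append(m+x*ox/1e3+y*oy/1e3,z);print(z,ox,oy,((wproj(W,P)-(280,150)+.5)*8).round())
E
```

```text
0.112 0 16.5 [377. 385.]
0.112 0 -16.5 [110. 357.]
0.084 15 18 [374. 460.]
0.084 -15 18 [399. 237.]
0.084 15 -18 [105. 432.]
0.084 -15 -18 [126. 209.]
```

View pics/w7c.png

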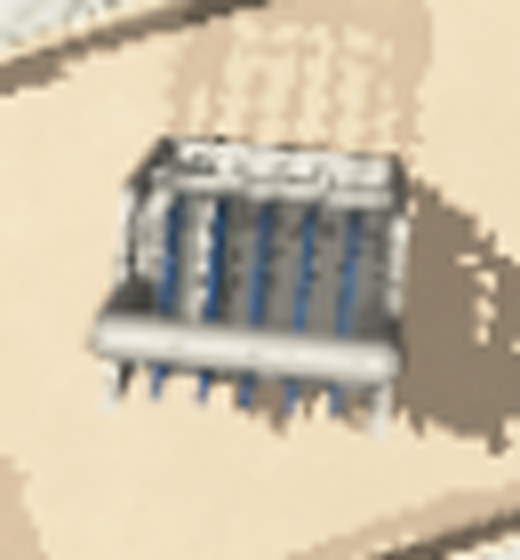

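The bar's ends are at about (112,332) and (385,362): same orientation as predicted, about 3 px (2 mm) nearer the robot. Going above the carrier.

>>> {"method": "send_rows", "body": {"increments": [{"claw": -0.3,"dx": 0.016,"dy": -0.02,"dz": 0.1,"yaw": 0.072},{"claw": -0.3,"dx": 0.016,"dy": -0.02,"dz": 0.22,"yaw": 0.072},{"claw": -0.3,"dx": 0.016,"dy": -0.02,"dz": 0.34,"yaw": 0.072},{"claw": -0.3,"dx": 0.016,"dy": -0.02,"dz": 0.38,"yaw": 0.072},{"claw": -0.3,"dx": 0.016,"dy": -0.02,"dz": 0.38,"yaw": 0.072},{"claw": -0.3,"dx": 0.016,"dy": -0.02,"dz": 0.38,"yaw": 0.072}]}}

```text
time: 16.38
tool_pos: [0.431, -0.0409, 0.1399]
tool_rot: [0.0, 0.217, 0.976, -0.005]
contact_force: [-0.4, -0.2, 0.6]
gripper_width: 0.652
grasp_force: 0.0
```

```bash
python3 - <<'E'
from h import *
s=manip.state();print(s["tool_pos"],s["joint_pos"].round(2));r=rot(s["tool_rot"]);print(r.round(3))
print(tool(s,np.array((.4295,-.0407,.056))-s["tool_pos"]))
E
```

```text
[ 0.43097242 -0.04090306  0.13994754] [-0.26 -0.36  2.14 -0.01  1.37 -1.39]
[[-0.906  0.424 -0.002]
 [ 0.424  0.905 -0.01 ]
 [-0.002 -0.01  -1.   ]]
[0.0033 0.0007 0.1679]
```

>>> {"method": "send_rows", "body": {"increments": [{"claw": -0.3,"dx": 0.003,"dy": 0.001,"dz": 0.06,"yaw": 0},{"claw": -0.3,"dx": 0.003,"dy": 0.001,"dz": 0.12,"yaw": 0},{"claw": -0.3,"dx": 0.003,"dy": 0.001,"dz": 0.16,"yaw": 0},{"claw": -0.3,"dx": 0.003,"dy": 0.001,"dz": 0.168,"yaw": 0},{"claw": -0.3,"dx": 0.003,"dy": 0.001,"dz": 0.168,"yaw": 0},{"claw": 0,"dx": 0.003,"dy": 0.001,"dz": 0.168,"yaw": 0},{"claw": 0.2,"dx": 0.003,"dy": 0.001,"dz": 0.168,"yaw": 0},{"claw": 0.6,"dx": 0.003,"dy": 0.001,"dz": 0.168,"yaw": 0},{"claw": 1,"dx": 0.003,"dy": 0.001,"dz": 0.168,"yaw": 0},{"claw": 1,"dx": 0.003,"dy": 0.001,"dz": 0.168,"yaw": 0},{"claw": 1,"dx": 0.003,"dy": 0.001,"dz": 0.168,"yaw": 0}]}}

```text
time: 17.75
tool_pos: [0.4304, -0.0407, 0.0568]
tool_rot: [0.001, 0.217, 0.976, -0.005]
contact_force: [-0.0, -0.2, 6.7]
gripper_width: 0.439
grasp_force: 60.2
```

```bash
python3 - <<'E'
from h import *
s=manip.state();print(s["tool_pos"],s["gripper_width"],s["contact_force"]);r=rot(s["tool_rot"]);print(r.round(3))
W=np.load("pics/w1.npy");f=cv2.imread("pics/w1.png")
E
```

```text
[ 0.43037102 -0.04071962  0.05680586] 0.43919379495648525 [-0.00798068 -0.21313942  6.74504155]
[[-0.905  0.424  0.   ]
 [ 0.424  0.905 -0.01 ]
 [-0.004 -0.009 -1.   ]]
```

>>> {"method": "send_rows", "body": {"increments": [{"claw": 1,"dx": 0,"dy": 0,"dz": -0.04,"yaw": 0},{"claw": 1,"dx": 0,"dy": 0,"dz": -0.12,"yaw": 0},{"claw": 1,"dx": 0,"dy": 0,"dz": -0.2,"yaw": 0},{"claw": 1,"dx": 0,"dy": 0,"dz": -0.256,"yaw": -0.05},{"claw": 1,"dx": -0.05,"dy": -0.02,"dz": -0.256,"yaw": -0.1},{"claw": 1,"dx": -0.1,"dy": -0.04,"dz": -0.256,"yaw": -0.17},{"claw": 1,"dx": -0.15,"dy": -0.06,"dz": -0.256,"yaw": -0.234},{"claw": 1,"dx": -0.189,"dy": -0.072,"dz": -0.256,"yaw": -0.234},{"claw": 1,"dx": -0.189,"dy": -0.072,"dz": -0.256,"yaw": -0.234},{"claw": 1,"dx": -0.189,"dy": -0.072,"dz": -0.256,"yaw": -0.234}]}}

```text
time: 19.0
tool_pos: [0.499, -0.1113, 0.1831]
tool_rot: [-0.002, 0.044, 0.999, -0.005]
contact_force: [0.9, 0.6, -1.9]
gripper_width: 0.435
grasp_force: 60.1
```

```bash
python3 - <<'E'
from meas import *
f,W,s=shot("w8");p=s["tool_pos"];r=rot(s["tool_rot"]);print(p,s["gripper_width"],s["contact_force"],s["joint_pos"].round(2));print(r.round(4))
t=np.array((.5705,-.118,.185));print("to seat",tool(s,t-p), (t-p))
f=manip.grab_frame("scene");cv2.imwrite("pics/s8.png",cv2.resize(f[170:300,310:440,::-1],None,fx=4.5,fy=4.5,interpolation=cv2.INTER_CUBIC))
E
```

```text
[ 0.49904562 -0.111297    0.18313482] 0.43481134965330376 [ 0.85123873  0.58821041 -1.91718706] [-0.36 -0.19  1.92 -0.01  1.41 -1.84]
[[-0.9962  0.0871 -0.0039]
 [ 0.0871  0.9962 -0.0089]
 [ 0.0031 -0.0092 -1.    ]]
to seat [-0.1435 -0.0009 -0.0042] [ 0.07145438 -0.006703    0.00186518]
```

View pics/s8.png

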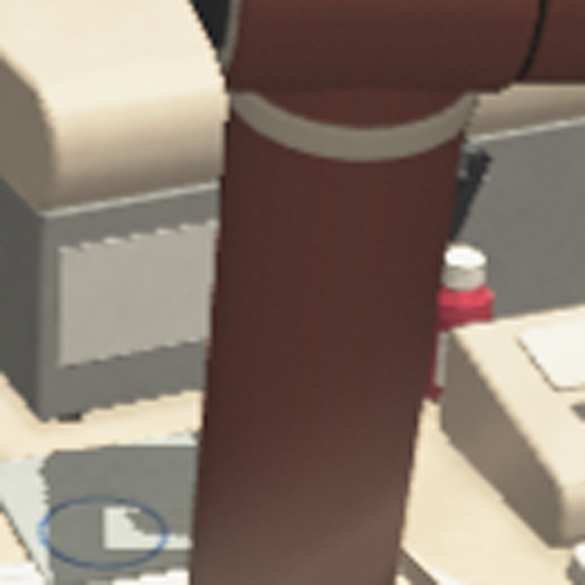

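>>> {"method": "send_rows", "body": {"increments": [{"claw": 1,"dx": 0,"dy": 0,"dz": -0.004,"yaw": 0},{"claw": 1,"dx": -0.02,"dy": 0,"dz": -0.004,"yaw": 0},{"claw": 1,"dx": -0.04,"dy": 0,"dz": -0.004,"yaw": 0},{"claw": 1,"dx": -0.06,"dy": 0,"dz": -0.004,"yaw": 0},{"claw": 1,"dx": -0.08,"dy": 0,"dz": -0.004,"yaw": 0},{"claw": 1,"dx": -0.095,"dy": 0,"dz": -0.004,"yaw": 0},{"claw": 1,"dx": -0.11,"dy": 0,"dz": -0.004,"yaw": 0},{"claw": 1,"dx": -0.11,"dy": 0,"dz": -0.004,"yaw": 0}]}}

```text
time: 20.1
tool_pos: [0.5549, -0.1167, 0.1855]
tool_rot: [-0.001, 0.044, 0.999, -0.005]
contact_force: [-0.5, -0.5, -2.0]
gripper_width: 0.437
grasp_force: 60.1
```

>>> {"method": "send_rows", "body": {"increments": [{"claw": 1,"dx": -0.012,"dy": 0,"dz": 0,"yaw": 0},{"claw": 1,"dx": -0.024,"dy": 0,"dz": 0,"yaw": 0},{"claw": 1,"dx": -0.031,"dy": 0,"dz": 0,"yaw": 0},{"claw": 1,"dx": -0.031,"dy": 0,"dz": 0,"yaw": 0},{"claw": 1,"dx": -0.031,"dy": 0,"dz": 0.01,"yaw": 0},{"claw": 1,"dx": -0.031,"dy": 0,"dz": 0.018,"yaw": 0},{"claw": 1,"dx": -0.031,"dy": 0,"dz": 0.025,"yaw": 0},{"claw": 1,"dx": -0.031,"dy": 0,"dz": 0.028,"yaw": 0},{"claw": 1,"dx": -0.031,"dy": 0,"dz": 0.028,"yaw": 0}]}}

```text
time: 21.22
tool_pos: [0.5698, -0.118, 0.1713]
tool_rot: [-0.001, 0.044, 0.999, -0.005]
contact_force: [-0.3, 0.2, -1.3]
gripper_width: 0.439
grasp_force: 60.1
```

>>> {"method": "send_rows", "body": {"increments": [{"claw": 1,"dx": 0,"dy": 0,"dz": 0.002,"yaw": 0},{"claw": 1,"dx": 0,"dy": 0,"dz": 0.004,"yaw": 0},{"claw": 1,"dx": 0,"dy": 0,"dz": 0.004,"yaw": 0}]}}

```text
time: 21.6
tool_pos: [0.57, -0.1181, 0.1696]
tool_rot: [-0.001, 0.044, 0.999, -0.005]
contact_force: [-1.5, 0.1, -0.5]
gripper_width: 0.44
grasp_force: 60.1
```

>>> {"method": "send_rows", "body": {"increments": [{"claw": 1,"dx": 0,"dy": 0,"dz": 0.002,"yaw": 0},{"claw": 1,"dx": 0,"dy": 0,"dz": 0.003,"yaw": 0},{"claw": 1,"dx": 0,"dy": 0,"dz": 0.003,"yaw": 0}]}}

```text
time: 21.98
tool_pos: [0.5702, -0.1182, 0.169]
tool_rot: [-0.001, 0.044, 0.999, -0.005]
contact_force: [-2.2, 0.3, 5.8]
gripper_width: 0.436
grasp_force: 60.7
```

>>> {"method": "send_rows", "body": {"increments": [{"claw": 0.1,"dx": 0,"dy": 0,"dz": 0,"yaw": 0},{"claw": 0.05,"dx": 0,"dy": 0,"dz": 0,"yaw": 0},{"claw": -0.1,"dx": 0,"dy": 0,"dz": 0,"yaw": 0},{"claw": -0.3,"dx": 0,"dy": 0,"dz": 0,"yaw": 0},{"claw": -0.3,"dx": 0,"dy": 0,"dz": 0,"yaw": 0},{"claw": -0.3,"dx": 0,"dy": 0,"dz": 0,"yaw": 0}]}}

```text
time: 22.72
tool_pos: [0.5698, -0.1181, 0.1679]
tool_rot: [-0.001, 0.044, 0.999, -0.005]
contact_force: [-0.3, 0.0, -0.3]
gripper_width: 0.649
grasp_force: 0.0
```

Released, with no contact. Going straight up.

>>> {"method": "send_rows", "body": {"increments": [{"claw": -0.3,"dx": 0,"dy": 0,"dz": -0.02,"yaw": 0},{"claw": -0.3,"dx": 0,"dy": 0,"dz": -0.06,"yaw": 0},{"claw": -0.3,"dx": 0,"dy": 0,"dz": -0.12,"yaw": 0},{"claw": -0.3,"dx": 0,"dy": 0,"dz": -0.2,"yaw": 0},{"claw": -0.3,"dx": 0,"dy": 0,"dz": -0.3,"yaw": 0},{"claw": -0.3,"dx": 0.1,"dy": 0,"dz": -0.4,"yaw": 0},{"claw": -0.3,"dx": 0.2,"dy": 0,"dz": -0.4,"yaw": 0},{"claw": -0.3,"dx": 0.25,"dy": 0,"dz": -0.4,"yaw": 0},{"claw": -0.3,"dx": 0.25,"dy": 0,"dz": -0.4,"yaw": 0},{"claw": -0.3,"dx": 0.25,"dy": 0,"dz": -0.4,"yaw": 0},{"claw": -0.3,"dx": 0.25,"dy": 0,"dz": -0.4,"yaw": 0},{"claw": -0.3,"dx": 0.25,"dy": 0,"dz": -0.4,"yaw": 0}]}}

```text
time: 24.22
tool_pos: [0.4464, -0.1053, 0.3677]
tool_rot: [-0.002, 0.043, 0.999, -0.005]
contact_force: [-0.1, 0.1, -0.6]
gripper_width: 0.647
grasp_force: 0.0
```

```bash
python3 - <<'E'
from meas import *
import time
f,W,s=shot("w9");f2,_,_=shot("w10");print(s["tool_pos"],s["contact_force"], np.abs(f.astype(int)-f2).max(2).__gt__(40).sum())
f=f[:,:,::-1].copy();hsv=cv2.cvtColor(f,cv2.COLOR_BGR2HSV);H,S,V=[hsv[...,i].astype(int) for i in range(3)]
y=np.array((.0864,.9963));m=np.array((.5705,-.118))
for z,o in((.225,16.5),(.225,-16.5),(.225,0),(.197,18),(.197,-18)):print("pred",z,o,wproj(W,np.append(m+y*o/1e3,z)).round(1))
u0,v0=wproj(W,(.5705,-.118,.225)).astype(int)
b=(H>95)&(H<125)&(S>110);p=pts(b,(u0-45,v0-60,u0+45,v0+60));print("slides blue",len(p),p.min(0),p.max(0),p.mean(0))
r=((H<8)|(H>172))&(S>150)&(V>80);p=pts(r,(u0-45,v0-60,u0+45,v0+60));print("red",len(p),p.min(0),p.max(0))
# bright low-saturation pixels per row near the bar
for v in range(v0-12,v0+14,2):
    q=np.nonzero((S[v,u0-45:u0+45]<40)&(V[v,u0-45:u0+45]>140))[0]+u0-45
    print(v,len(q),q.min() if len(q) else 0,q.max() if len(q) else 0)
E
```

```text
[ 0.4463896  -0.10534289  0.36773563] [-0.07770418  0.086723   -0.56488634] 145
pred 0.225 16.5 [338.8 355.5]
pred 0.225 -16.5 [302.6 355.4]
pred 0.225 0 [320.7 355.5]
pred 0.197 18 [339.4 339.7]
pred 0.197 -18 [302.5 339.6]
slides blue 33 [308 325] [333 340] [320.96969697 332.60606061]
red 300 [316 336] [324 392]
343 1 314 314
345 0 0 0
347 2 308 332
349 0 0 0
351 0 0 0
353 39 300 338
355 40 300 339
357 34 301 339
359 0 0 0
361 0 0 0
363 0 0 0
365 0 0 0
367 0 0 0
```

The bar sits at rows 353–357, columns 300–339, exactly at the hook seat. I'll let any swing die out.

>>> {"method": "send_rows", "body": {"increments": [{"claw": -0.3,"dx": 0,"dy": 0,"dz": 0,"yaw": 0},{"claw": -0.3,"dx": 0,"dy": 0,"dz": 0,"yaw": 0},{"claw": -0.3,"dx": 0,"dy": 0,"dz": 0,"yaw": 0},{"claw": -0.3,"dx": 0,"dy": 0,"dz": 0,"yaw": 0},{"claw": -0.3,"dx": 0,"dy": 0,"dz": 0,"yaw": 0},{"claw": -0.3,"dx": 0,"dy": 0,"dz": 0,"yaw": 0},{"claw": -0.3,"dx": 0,"dy": 0,"dz": 0,"yaw": 0},{"claw": -0.3,"dx": 0,"dy": 0,"dz": 0,"yaw": 0},{"claw": -0.3,"dx": 0,"dy": 0,"dz": 0,"yaw": 0},{"claw": -0.3,"dx": 0,"dy": 0,"dz": 0,"yaw": 0},{"claw": -0.3,"dx": 0,"dy": 0,"dz": 0,"yaw": 0},{"claw": -0.3,"dx": 0,"dy": 0,"dz": 0,"yaw": 0},{"claw": -0.3,"dx": 0,"dy": 0,"dz": 0,"yaw": 0},{"claw": -0.3,"dx": 0,"dy": 0,"dz": 0,"yaw": 0},{"claw": -0.3,"dx": 0,"dy": 0,"dz": 0,"yaw": 0},{"claw": -0.3,"dx": 0,"dy": 0,"dz": 0,"yaw": 0},{"claw": -0.3,"dx": 0,"dy": 0,"dz": 0,"yaw": 0},{"claw": -0.3,"dx": 0,"dy": 0,"dz": 0,"yaw": 0},{"claw": -0.3,"dx": 0,"dy": 0,"dz": 0,"yaw": 0},{"claw": -0.3,"dx": 0,"dy": 0,"dz": 0,"yaw": 0}]}}

```text
time: 26.82
tool_pos: [0.4459, -0.1053, 0.3682]
tool_rot: [-0.001, 0.044, 0.999, -0.005]
contact_force: [-0.8, -0.2, -0.8]
gripper_width: 0.653
grasp_force: 0.0
```

```bash
python3 - <<'E'
from meas import *
L=[shot(f"x{i}")[0].astype(int) for i in range(12)]
print([int((np.abs(L[i]-L[0]).max(2)[300:380,280:360]>30).sum()) for i in range(1,12)],[int((np.abs(L[i]-L[0]).max(2)>30).sum()) for i in range(1,12)])
for f in L[::3]:
    hsv=cv2.cvtColor(f.astype(np.uint8),cv2.COLOR_RGB2HSV);H,S,V=[hsv[...,i].astype(int) for i in range(3)]
    p=pts((H>95)&(H<125)&(S>110),(280,300,360,380));print(len(p),p.mean(0).round(2))
E
```

```text
[0, 0, 0, 0, 0, 0, 0, 0, 0, 0, 0] [1, 0, 0, 0, 0, 2, 2, 2, 0, 2, 0]
42 [322.86 332.36]
41 [322.9  332.34]
43 [322.95 332.14]
44 [322.64 332.16]
```

Everything is still, so I'm handing in.

```bash
python3 -c "
from plant import manip
print(manip.job_done())"
```

```text
the job is handed in; nothing more can be done
None
```

I handed the job in at about 27 s, with no verdict returned: in the last wrist frames the carrier hung motionless at the hook seat, and when last measured, before hanging, the pot was about 1 mm from the ring's centre; I viewed 11 pictures, one over the limit of 10.

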